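Clear the tub and uncouple the air filter

ROBOT

A 6-joint arm with a two-finger parallel gripper is mounted at the origin on the work surface; the furniture and walls round the work are solid. World frame = base frame: x ahead of the robot, y to its left, z up, the work surface at z = 0. Lengths are in m, angles in rad, forces in N, time in s.
With the tool pointing down it reaches from about 0.35 to 0.975 m from the base axis. Payload 17.4 kg.
Tool frame: the origin (TCP) lies midway between the tips of the shut fingers; the grasp point (between the pads) lies 19 mm behind it; z points along the fingers, y is the line along which they close (so a half turn about z gives the same grasp; the last joint's range is limited). The gripper opens to 85 mm and grips with 20 to 120 N. Pads are 22 mm wide; open, the fingers measure 114 mm over their backs; the gripper's body (76 mm by 85 mm) begins 54 mm behind the grasp point. The pads swing forward as they close: fully open they stand 13 mm farther back than shut.
Start: joints at [-1.19, 0.116, 1.442, -0, 1.584, -0.038], TCP at [0.274, -0.617, 0.231] pointing down, gripper open.
Joint ranges: [-2.83, 2.83], [-0.83, 2.19], [0.07, 2.5], [-1.14, 4.28], [0.01, 3], [-2.97, 2.97]. Speed limits (rad/s): [1.89, 1.89, 2.22, 3.14, 3.14, 3.14].

INTERFACE

Orientations are given as a rotation vector (axis times angle).
In Python, from bench import readout, optics, order gives the robot as it stands.
- The arm moves only by the tool jog_arm, never from a script. Its argument "rows" is a list of rows, each an object of numbers: "rx", "ry", "rz": the turn, a rotation vector about the world's x, y, z in degrees; "tx", "ty", "tz": the shift along the world's x, y, z in cm; "jaw": the opening, from 0 (shut) to 1 (fully open). A call has 1 to 10 rows; each row shifts and turns the commanded pose from where the row before left it; what a row does not reach is not made up. A row lasts 1/10 s, in which the tool goes at most 50 mm and 8.59 degrees, less where a joint would pass 70% of its speed; a pose out of reach is approached as far as the arm can. A call with a gripper value outside its range is refused whole. The fingers move at their own pace and stop on an object; the grip force is fixed at half the most. Time passes only in rows, so rows that do not move let the fingers close. It gives the time, the measured TCP pose, the force, the opening and the grip force at its end, in the units of the state.
- readout.get_obs(): the state, without advancing time (a new reading comes with each control period).
- optics.grab_frame(name): name is "scene" or "top" or "wrist"; returns (picture, depth): 400x640x3 uint8, red, green, blue; 400x640 float32, m along the optical axis (not along the pixel's ray), 0 where there is no reading.
- optics.calibration(name): a dict with "mtx" (3x3 intrinsics, pixels), "rvec" (rotation vector, rad) and "tvec" (3), from world to camera coordinates, as OpenCV has them. Camera axes: x right, y down, z forward; pixel columns grow to the right and rows downward; lengths in m; the calibration is good to about 2 mm. A picture is of the moment at which its call begins: read the wrist's pose just before it. calibration takes no time and is no camera call; for the wrist camera it gives the pose at the moment of the call.
- order.job_done(): hands the job in; it is judged then, once.
The state is a dict: "time": time; "joint_positions": joint angles; "qvel": joint speeds; "effort": joint torques, N m; "tool_pos": TCP position; "tool_rot": TCP orientation; "wrist_force": force on the tool from outside, world axes, zero at the start; "wrist_torque": the same for the moment, N m; "width": finger opening in m; "grasp_force": force on a finger pad.
Only numpy, scipy, OpenCV 4.12 (cv2) and the standard library are available. Lean on these libraries where they do the work, as an engineer would, in place of code of your own. Each camera call takes 0.05 s, during which the arm holds its last target. There are 200 camera calls.

TASK

The small air filter on the bench's tilted quick coupling has to be washed, but a heavy tub stands in the way: first slide the tub aside, upright and on the bench, until there is a good hand's breadth (at least 8 cm) between it and the coupling. Then press the coupling's sprung collar back along its axis, without forcing it, so that the filter pops loose, let the collar spring forward again, and pull the filter out and leave it inside the small open tub. Leave the jar of nails and the tape measure where they are.

Things in the scene. Friction and masses are not known exactly. Their poses are not given: they have to be found in the camera images.
- big_tub: closed white tub, cylinder of 87 mm radius, 174 mm high, too wide to grasp, 0.55 to 0.9 kg; origin at the centre of its underside, z up. It stands loose about 55 mm from the coupling's mouth, on the robot's side, in the way of the tilted approach and of the filter. It slides at some 3 to 10 N; push it low (below 80 mm) or it may tip. Bench is free to its left up to the cabinet at y = 0.28.
- socket: fixed quick coupling on a grey outlet (foot plate 120 x 90 x 10 mm, mostly behind the mouth; pipe stub to the rear). Origin at the mouth, 105 mm above the bench, the middle of the collar's upper face at rest; z points out of the mouth along the coupling's axis: upward, leaning 35 degrees toward the robot's side; y is level.
- sleeve (a joint): how far the sprung sleeve is pressed, m: 0 at rest (forward), 0.012 at the hard stop; it moves along the socket's -z against a spring, 6 N at first, 13 N at the stop. At about 0.007 the jaws let go of the filter, which rises by itself 13 mm along the axis and stays, loose (leaning a few degrees). Released, the sleeve springs back to 0 and the filter stays up.
- collar_face (a point): centre of the upper face of the sleeve's collar, moving with the sleeve. The collar is a steel flange, 38 mm radius, 8 mm thick; its face is bare from 17 mm radius (the filter's body) outward: press it with both fingertips either side of the filter, or at one spot beside it. Below it the sleeve has 24 mm radius and 22 mm length.
- filter: air filter, loose, 0.12 kg: aluminium cylinder, 17 mm radius, 36 mm long (and a 3 mm knob on top), with dark rings, to be gripped; below it a brass nipple, 62 mm long. Origin at the centre of the aluminium cylinder's underside, z along its axis away from the nipple. Coupled, it lies 2 mm outside the socket's origin on the same axis; popped loose 15 mm; free of the coupling at 65 mm.
- wash_tub: small open round plastic tub to the right of the coupling, loose, outer radius 54 mm at the rim and 42 mm at the foot, 66 mm high, wall about 4 mm, floor 4 mm; origin at the centre of its underside.
- nail_jar: jar of nails with a lid, 58 mm diameter, 74 mm high; origin at the centre of its underside; to the left of the coupling; a bystander.
- tape_measure: pocket tape measure, 68 x 84 x 37 mm; origin at the centre of its underside; behind the coupling; a bystander.

How it is judged:
By the outcome, as a careful person would: the job done as asked, in the order asked, and still so for the second after the job is handed in, with the robot touching nothing.
It also fails if it takes over 64 s, if anything falls off the work surface, if the arm or the gripper's body presses on something with over 40 N, if the wrist force passes 120 N, or if a joint passes its speed limit or range.

## Working session

There is one attempt and no reset: what is moved stays moved. The work goes in short steps, Python scripts to look and compute and a tool call to move; the robot and the scene stay as the last step left them, time stands still between calls to the robot, and variables do not carry over. Pictures are saved under pics/ and viewed, at most 10 in all, crops included, and the job is handed in when it is done.

Besides the shell and the picture viewer there is one more tool, called after "Request:" as name(argument=value, ...), one argument or row to a line, values as JSON. jog_arm: Moves the arm, as the interface text tells. Its arguments: {"type":"object","properties":{"rows":{"type":"array","items":{"type":"object","properties":{"rx":{"type":"number"},"ry":{"type":"number"},"rz":{"type":"number"},"tx":{"type":"number"},"ty":{"type":"number"},"tz":{"type":"number"},"jaw":{"type":"number"}}}}},"required":["rows"]}

```bash
mkdir -p pics; ls
python3 - <<'E'
from bench import readout, optics
import cv2,numpy as np
o=readout.get_obs(); print(o)
for n in ("scene","top"):
    p,d=optics.grab_frame(n); np.savez(f"{n}0.npz",p=p,d=d)
    cv2.imwrite(f"pics/{n}0.png",p[:,:,::-1]); c=optics.calibration(n)
    R=cv2.Rodrigues(np.array(c["rvec"],float))[0]; print(n,c["mtx"],-R.T@np.ravel(c["tvec"]),R)
E
```

```text
pics
{'time': 0.0, 'joint_positions': array([-1.18980877e+00,  1.16499751e-01,  1.44230510e+00,  1.16911178e-05,
        1.58400170e+00, -3.77494800e-02]), 'qvel': array([ 1.61379563e-03, -4.14757027e-05,  6.28434415e-04, -5.62829517e-04,
        1.53195964e-03, -6.56878874e-04]), 'effort': array([-1.13861846e-03, -7.31994224e+01, -6.32494926e+01, -1.05164427e-04,
        6.42365092e-03, -4.56455336e-05]), 'tool_pos': array([ 0.27440979, -0.61648086,  0.23052816]), 'tool_rot': array([-3.07181571e+00, -6.52706901e-01,  3.07427086e-04]), 'wrist_force': array([-0.189459  ,  0.28207008,  0.30737313]), 'wrist_torque': array([-0.00931681, -0.03186561,  0.00815489]), 'grasp_force': 0.0, 'width': 0.0853479931407285}
scene [[418.59047787   0.         318.43801118]
 [  0.         418.59047787 198.57540085]
 [  0.           0.           1.        ]] [ 0.28921324 -0.56322785  0.78588932] [[ 0.84307458 -0.53779393 -0.0017126 ]
 [-0.38807179 -0.6061513  -0.69424844]
 [ 0.3723245   0.58596782 -0.71973341]]
top [[385.29699507   0.         316.32037292]
 [  0.         385.29699507 200.37987935]
 [  0.           0.           1.        ]] [0.59524765 0.0045407  0.95193709] [[ 0.00796709 -0.99994664 -0.00657603]
 [-0.99807201 -0.00754701 -0.06160611]
 [ 0.06155319  0.00705417 -0.99807888]]
```

View pics/scene0.png

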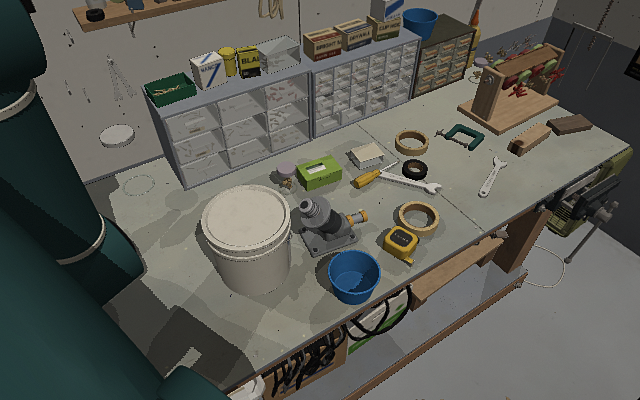

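View pics/top0.png

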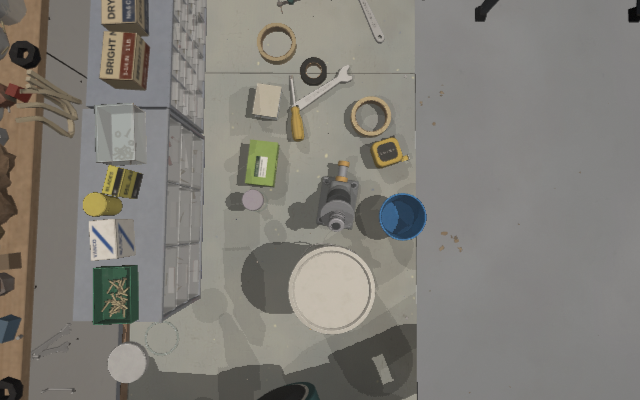

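Scene view: white tub around (250,240), coupling with filter at (325,220), blue wash tub (353,275), jar (286,176) and tape measure (401,240). Top view: tub lid (332,290), filter knob about (336,224), wash tub (403,217), jar (252,200), tape (387,152).

```bash
cat > h.py <<'E'
import numpy as np, cv2
from scipy.spatial.transform import Rotation as Rn
from bench import readout, optics
def cal(n):
    c=optics.calibration(n); return np.array(c["mtx"],float),cv2.Rodrigues(np.array(c["rvec"],float))[0],np.ravel(c["tvec"]).astype(float)
def cloud(d,n,c=None):
    K,R,t=c or cal(n); v,u=np.indices(d.shape)
    P=np.stack([(u-K[0,2])/K[0,0]*d,(v-K[1,2])/K[1,1]*d,d],-1)
    W=(P-t)@R; W[d<=0]=np.nan; return W
def circ(xy):
    A=np.c_[2*xy,np.ones(len(xy))]; s=np.linalg.lstsq(A,(xy**2).sum(1),rcond=None)[0]
    return s[0],s[1],np.sqrt(s[2]+s[0]**2+s[1]**2)
def onplane(uv,n,z):
    K,R,t=cal(n); C=-R.T@t; r=np.c_[(uv-K[[0,1],[2,2]])/K[0,0],np.ones(len(uv))]@R
    return C+r*((z-C[2])/r[:,2])[:,None]
def big(m):
    n,l,s,c=cv2.connectedComponentsWithStats(m.astype(np.uint8)); return l==1+np.argmax(s[1:,4])
def edge(m):
    return max(cv2.findContours(m.astype(np.uint8),cv2.RETR_EXTERNAL,cv2.CHAIN_APPROX_NONE)[0],key=len)[:,0].astype(float)
E
python3 - <<'E'
from h import *
np.set_printoptions(precision=4,suppress=True)
z=np.load("top0.npz"); p,d=z["p"],z["d"]; W=cloud(d,"top"); hsv=cv2.cvtColor(p,cv2.COLOR_RGB2HSV)
v,u=np.indices(d.shape)
lid=big((W[...,2]>.155)&(W[...,2]<.19)&(abs(u-332)<70)&(v>235)&(v<350))
zz=np.nanmedian(W[lid][:,2]); print("lid z",zz,"circle",circ(onplane(edge(lid),"top",zz)[:,:2]))
blue=big((hsv[...,0]>95)&(hsv[...,0]<120)&(hsv[...,1]>120)&(abs(u-403)<40)&(abs(v-217)<40))
print("wash rim z",np.nanpercentile(W[blue][:,2],98)); print(circ(onplane(edge(blue),"top",.066)[:,:2]))
jar=big((abs(u-252)<18)&(abs(v-200)<18)&(W[...,2]>.06)); print("jar",np.nanmedian(W[jar],0))
tp=big((abs(u-387)<20)&(abs(v-152)<22)&(W[...,2]>.025)); print("tape",np.nanmedian(W[tp],0),np.nanmax(W[tp],0),np.nanmin(W[tp],0))
for n in("top","scene"):
    z=np.load(n+"0.npz"); W=cloud(z["d"],n); np.save(n+"W.npy",W)
    m=(abs(W[...,0]-.56)<.13)&(abs(W[...,1]+.04)<.09)&(W[...,2]>.03)
    Q=W[m]
    for lo,hi in((.03,.05),(.05,.07),(.07,.09),(.09,.11),(.11,.12),(.12,.13),(.13,.14),(.14,.15),(.15,.2)):
        s=Q[(Q[:,2]>lo)&(Q[:,2]<hi)]
        if len(s): print(n,lo,len(s),np.median(s,0),s.min(0),s.max(0))
p=cv2.imread("pics/scene0.png")[180:260,270:390]; q=cv2.imread("pics/top0.png")[150:240,290:410]
a=cv2.resize(p,(790,int(790*80/120*.55)),interpolation=2); 
p=cv2.resize(p,None,fx=3.3,fy=3.3); q=cv2.resize(q,None,fx=3.3,fy=3.3)
p=cv2.copyMakeBorder(p,0,q.shape[0]-p.shape[0],0,0,0); cv2.imwrite("pics/crop.png",np.hstack([p,q]))
E
```

```text
lid z 0.1687653461773032 circle (np.float64(0.4642221510312154), np.float64(-0.021384169355124633), np.float64(0.08636551167392577))
wash rim z 0.06666148029845269
(np.float64(0.6147744851284721), np.float64(-0.1866707113856536), np.float64(0.05218330826344756))
jar [0.6493 0.1564 0.0732]
tape [ 0.7691 -0.1572  0.0357] [ 0.8104 -0.1203  0.0404] [ 0.7344 -0.1941  0.0255]
top 0.03 97 [ 0.683  -0.0445  0.0452] [ 0.5414 -0.0692  0.0301] [0.69   0.0062 0.0499]
top 0.05 129 [ 0.6719 -0.0413  0.063 ] [ 0.5362 -0.0678  0.05  ] [0.6852 0.0357 0.0697]
top 0.07 217 [ 0.655  -0.0362  0.0768] [ 0.5144 -0.0641  0.0701] [0.6715 0.0486 0.0899]
top 0.09 232 [ 0.6102 -0.0323  0.1019] [ 0.5333 -0.0745  0.0901] [0.6306 0.0022 0.1099]
top 0.11 242 [ 0.6286 -0.0367  0.1155] [ 0.5314 -0.0785  0.1101] [ 0.6481 -0.002   0.1199]
top 0.12 156 [ 0.6369 -0.0362  0.1234] [ 0.5809 -0.0602  0.12  ] [ 0.6476 -0.0127  0.1299]
top 0.13 140 [ 0.5959 -0.0317  0.1363] [ 0.5417 -0.0611  0.1301] [ 0.6151 -0.0168  0.14  ]
top 0.14 97 [ 0.598  -0.0294  0.1425] [ 0.5224 -0.0569  0.1401] [0.6105 0.0433 0.1483]
top 0.15 4178 [ 
[... 207 characters left out ...]
[ 0.4303 -0.1045  0.05  ] [ 0.6834 -0.0362  0.07  ]
scene 0.07 415 [ 0.5175 -0.0818  0.0801] [ 0.4301 -0.1054  0.07  ] [ 0.6688 -0.0075  0.0899]
scene 0.09 454 [ 0.5279 -0.0743  0.1001] [ 0.4301 -0.1053  0.09  ] [ 0.6382 -0.0024  0.11  ]
scene 0.11 332 [ 0.6187 -0.0602  0.1153] [ 0.43   -0.1053  0.1101] [ 0.6429 -0.0055  0.12  ]
scene 0.12 256 [ 0.5837 -0.0511  0.1241] [ 0.4311 -0.1059  0.12  ] [ 0.6465 -0.0162  0.13  ]
scene 0.13 173 [ 0.5879 -0.0451  0.1357] [ 0.431  -0.109   0.1301] [ 0.6135 -0.0173  0.14  ]
scene 0.14 263 [ 0.4879 -0.1026  0.1452] [ 0.4301 -0.1102  0.14  ] [ 0.6073 -0.0216  0.15  ]
scene 0.15 3371 [ 0.4801 -0.0348  0.1684] [ 0.4301 -0.1112  0.15  ] [0.5489 0.05   0.1755]
```

View pics/crop.png

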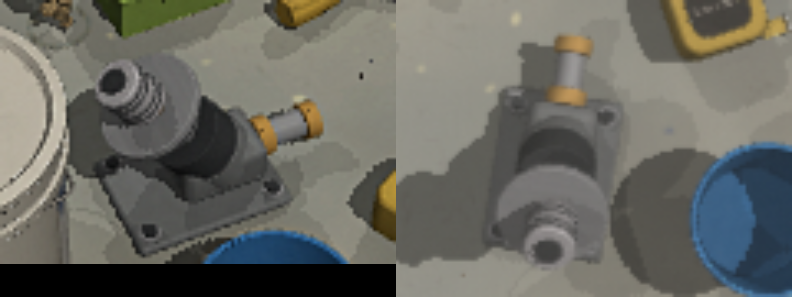

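The crop shows the filter (knob at left ~(118,82), right ~(545,245)) sitting on the collar, with its axis leaning toward −x and only slightly turned. The lid radius (86 mm), the wash tub rim height (66 mm) and the jar height (73 mm) all match the given sizes. Next I push the tub to +y with the open fingers, tips leading.

Request:
jog_arm(
  rows=[
    {"tx": 1.9, "ty": 4, "rz": -2.4, "jaw": 1},
    {"tx": 1.9, "ty": 4, "rz": -2.4, "jaw": 1},
    {"tx": 1.9, "ty": 4, "rz": -2.4, "jaw": 1},
    {"tx": 1.9, "ty": 4, "rz": -2.4, "jaw": 1},
    {"tx": 1.9, "ty": 4, "rz": -2.4, "jaw": 1},
    {"tx": 1.9, "ty": 4, "rz": -2.4, "jaw": 1},
    {"tx": 1.9, "ty": 4, "rz": -2.4, "jaw": 1},
    {"tx": 1.9, "ty": 4, "rz": -2.4, "jaw": 1},
    {"tx": 1.9, "ty": 4, "rz": -2.4, "jaw": 1},
    {"tx": 1.9, "ty": 4, "rz": -2.4, "jaw": 1},
  ],
)

```text
invalid input at $.rows[0]: expected keys rx, ry, rz, tx, ty, tz, jaw
```

Request:
jog_arm(
  rows=[
    {"tz": -3, "rx": 3, "jaw": 1},
    {"tz": -3, "rx": 3, "jaw": 1},
    {"tz": -3, "rx": 3, "jaw": 1},
    {"tz": -3, "rx": 3, "jaw": 1},
    {"tz": -3, "rx": 3, "jaw": 1},
    {"tz": -3, "jaw": 1},
    {"jaw": 1},
    {"jaw": 1},
  ],
)

```text
invalid input at $.rows[0]: expected keys rx, ry, rz, tx, ty, tz, jaw
```

Request:
jog_arm(
  rows=[
    {"tx": 1.9, "ty": 4, "tz": 0, "rx": 0, "ry": 0, "rz": -2.4, "jaw": 1},
    {"tx": 1.9, "ty": 4, "tz": 0, "rx": 0, "ry": 0, "rz": -2.4, "jaw": 1},
    {"tx": 1.9, "ty": 4, "tz": 0, "rx": 0, "ry": 0, "rz": -2.4, "jaw": 1},
    {"tx": 1.9, "ty": 4, "tz": 0, "rx": 0, "ry": 0, "rz": -2.4, "jaw": 1},
    {"tx": 1.9, "ty": 4, "tz": 0, "rx": 0, "ry": 0, "rz": -2.4, "jaw": 1},
    {"tx": 1.9, "ty": 4, "tz": 0, "rx": 0, "ry": 0, "rz": -2.4, "jaw": 1},
    {"tx": 1.9, "ty": 4, "tz": 0, "rx": 0, "ry": 0, "rz": -2.4, "jaw": 1},
    {"tx": 1.9, "ty": 4, "tz": 0, "rx": 0, "ry": 0, "rz": -2.4, "jaw": 1},
    {"tx": 1.9, "ty": 4, "tz": 0, "rx": 0, "ry": 0, "rz": -2.4, "jaw": 1},
    {"tx": 1.9, "ty": 4, "tz": 0, "rx": 0, "ry": 0, "rz": -2.4, "jaw": 1},
  ],
)

```text
time: 1.1
tool_pos: [0.4648, -0.2149, 0.2312]
tool_rot: [-3.142, 0.003, -0.0]
wrist_force: [1.6, -0.8, 0.3]
width: 0.0855
grasp_force: 0.0
```

Request:
jog_arm(
  rows=[
    {"tx": 0, "ty": 0, "tz": -3, "rx": 3, "ry": 0, "rz": 0, "jaw": 1},
    {"tx": 0, "ty": 0, "tz": -3, "rx": 3, "ry": 0, "rz": 0, "jaw": 1},
    {"tx": 0, "ty": 0, "tz": -3, "rx": 3, "ry": 0, "rz": 0, "jaw": 1},
    {"tx": 0, "ty": 0, "tz": -3, "rx": 3, "ry": 0, "rz": 0, "jaw": 1},
    {"tx": 0, "ty": 0, "tz": -3, "rx": 3, "ry": 0, "rz": 0, "jaw": 1},
    {"tx": 0, "ty": 0, "tz": -3, "rx": 0, "ry": 0, "rz": 0, "jaw": 1},
    {"tx": 0, "ty": 0, "tz": -2, "rx": 0, "ry": 0, "rz": 0, "jaw": 1},
    {"tx": 0, "ty": 0, "tz": 0, "rx": 0, "ry": 0, "rz": 0, "jaw": 1},
  ],
)

```text
time: 1.9
tool_pos: [0.463, -0.2158, 0.0284]
tool_rot: [-2.877, 0.001, 0.006]
wrist_force: [0.3, -0.3, 0.8]
width: 0.0854
grasp_force: 0.0
```

Request:
jog_arm(
  rows=[
    {"tx": 0, "ty": 1.5, "tz": 0, "rx": 0, "ry": 0, "rz": 0, "jaw": 1},
    {"tx": 0, "ty": 1.5, "tz": 0, "rx": 0, "ry": 0, "rz": 0, "jaw": 1},
    {"tx": 0, "ty": 1, "tz": 0, "rx": 0, "ry": 0, "rz": 0, "jaw": 1},
    {"tx": 0, "ty": 1, "tz": 0, "rx": 0, "ry": 0, "rz": 0, "jaw": 1},
    {"tx": 0, "ty": 1, "tz": 0, "rx": 0, "ry": 0, "rz": 0, "jaw": 1},
    {"tx": 0, "ty": 1, "tz": 0, "rx": 0, "ry": 0, "rz": 0, "jaw": 1},
    {"tx": 0, "ty": 1, "tz": 0, "rx": 0, "ry": 0, "rz": 0, "jaw": 1},
    {"tx": 0, "ty": 1, "tz": 0, "rx": 0, "ry": 0, "rz": 0, "jaw": 1},
  ],
)

```text
time: 2.7
tool_pos: [0.4649, -0.1263, 0.032]
tool_rot: [-2.881, -0.0, -0.002]
wrist_force: [0.8, -6.0, 3.6]
width: 0.0857
grasp_force: 1.9
```

```bash
cat >> h.py <<'E'
def lid():
    p,d=optics.grab_frame("top"); W=cloud(d,"top"); Z=W[...,2]
    m=big((Z>.155)&(Z<.19)&(W[...,0]<.57)&(W[...,0]>.3)&(p.min(2)>110)&(p.max(2).astype(int)-p.min(2)<45))
    return np.nanmedian(Z[m]),np.round(circ(onplane(edge(m),"top",.17)[:,:2]),4),np.round(np.nanpercentile(W[m],[1,99],axis=0),3)
E
python3 -c "
from h import *
print(lid())"
```

```text
(np.float64(0.1685854665042018), array([0.4665, 0.0184, 0.0829]), array([[ 0.386, -0.057,  0.165],
       [ 0.547,  0.097,  0.174]]))
```

Request:
jog_arm(
  rows=[
    {"tx": 0, "ty": 1.5, "tz": 0, "rx": 0, "ry": 0, "rz": 0, "jaw": 1},
    {"tx": 0, "ty": 1.5, "tz": 0, "rx": 0, "ry": 0, "rz": 0, "jaw": 1},
    {"tx": 0, "ty": 1.5, "tz": 0, "rx": 0, "ry": 0, "rz": 0, "jaw": 1},
    {"tx": 0, "ty": 1.5, "tz": 0, "rx": 0, "ry": 0, "rz": 0, "jaw": 1},
    {"tx": 0, "ty": 1, "tz": 0, "rx": 0, "ry": 0, "rz": 0, "jaw": 1},
    {"tx": 0, "ty": 0, "tz": 0, "rx": 0, "ry": 0, "rz": 0, "jaw": 1},
  ],
)

```text
time: 3.35
tool_pos: [0.4644, -0.0557, 0.0314]
tool_rot: [-2.88, -0.002, -0.0]
wrist_force: [0.2, -0.3, -0.3]
width: 0.0854
grasp_force: 0.0
```

```bash
python3 -c "
from h import *
print(lid())"
```

```text
(np.float64(0.16860668856053554), array([0.4683, 0.0911, 0.0827]), array([[0.392, 0.015, 0.165],
       [0.549, 0.169, 0.174]]))
```

Request:
jog_arm(
  rows=[
    {"tx": 0.5, "ty": 0.5, "tz": 0, "rx": 0, "ry": 0, "rz": 0, "jaw": 1},
    {"tx": 0, "ty": 1.5, "tz": 0, "rx": 0, "ry": 0, "rz": 0, "jaw": 1},
    {"tx": 0, "ty": 1.5, "tz": 0, "rx": 0, "ry": 0, "rz": 0, "jaw": 1},
    {"tx": 0, "ty": 1.5, "tz": 0, "rx": 0, "ry": 0, "rz": 0, "jaw": 1},
    {"tx": 0, "ty": 1.5, "tz": 0, "rx": 0, "ry": 0, "rz": 0, "jaw": 1},
    {"tx": 0, "ty": 1, "tz": 0, "rx": 0, "ry": 0, "rz": 0, "jaw": 1},
    {"tx": 0, "ty": 0, "tz": 0, "rx": 0, "ry": 0, "rz": 0, "jaw": 1},
    {"tx": 0, "ty": -2, "tz": 0, "rx": 0, "ry": 0, "rz": 0, "jaw": 1},
    {"tx": -0.5, "ty": -4, "tz": 0, "rx": 0, "ry": 0, "rz": 0, "jaw": 1},
    {"tx": -2, "ty": -2, "tz": 4, "rx": 0, "ry": 0, "rz": 0, "jaw": 1},
  ],
)

```text
time: 4.4
tool_pos: [0.4427, -0.063, 0.0675]
tool_rot: [-2.877, 0.002, 0.011]
wrist_force: [0.3, 0.8, 1.4]
width: 0.0856
grasp_force: 0.0
```

```bash
python3 -c "
from h import *
print(lid())"
```

```text
(np.float64(0.16859093977087403), array([0.4714, 0.1662, 0.0843]), array([[0.389, 0.089, 0.165],
       [0.552, 0.244, 0.175]]))
```

Tub is at (0.471, 0.166), upright. Now move to an axis-aligned view of the coupling.

Request:
jog_arm(
  rows=[
    {"tx": 0, "ty": -1, "tz": 4, "rx": -3, "ry": 0, "rz": 0, "jaw": 1},
    {"tx": 0, "ty": 0, "tz": 4, "rx": -4, "ry": 0, "rz": 0, "jaw": 1},
    {"tx": 0, "ty": 0, "tz": 4, "rx": -4, "ry": 0, "rz": 0, "jaw": 1},
    {"tx": 0, "ty": 0.5, "tz": 4, "rx": -4, "ry": 0, "rz": 0, "jaw": 1},
    {"tx": 0.5, "ty": 0.5, "tz": 4, "rx": 0, "ry": -5, "rz": 0, "jaw": 1},
    {"tx": 0.5, "ty": 1, "tz": 2, "rx": 0, "ry": -6, "rz": 0, "jaw": 1},
    {"tx": 0, "ty": 1, "tz": 0, "rx": 0, "ry": -6, "rz": 0, "jaw": 1},
    {"tx": 0, "ty": 1, "tz": 0, "rx": 0, "ry": -6, "rz": 0, "jaw": 1},
    {"tx": 0, "ty": 0, "tz": 0, "rx": 0, "ry": -6, "rz": 0, "jaw": 1},
    {"tx": 0, "ty": 0, "tz": 0, "rx": 0, "ry": -6, "rz": 0, "jaw": 1},
  ],
)

```text
time: 5.45
tool_pos: [0.4545, -0.0316, 0.292]
tool_rot: [2.994, 0.001, 0.952]
wrist_force: [0.1, -0.6, -0.4]
width: 0.0855
grasp_force: 0.0
```

Request:
jog_arm(
  rows=[
    {"tx": 1, "ty": 0, "tz": 0, "rx": 0, "ry": 0, "rz": 0, "jaw": 1},
    {"tx": 1, "ty": 0, "tz": 0, "rx": 0, "ry": 0, "rz": 0, "jaw": 1},
    {"tx": 0, "ty": 0, "tz": 0, "rx": 0, "ry": 0, "rz": 0, "jaw": 1},
  ],
)

```text
time: 5.75
tool_pos: [0.4757, -0.0318, 0.291]
tool_rot: [-2.997, 0.0, -0.94]
wrist_force: [0.7, 0.7, 0.1]
width: 0.0855
grasp_force: 0.0
```

```bash
cat > m.py <<'E'
from h import *
import sys
np.set_printoptions(precision=4,suppress=True)
o=readout.get_obs(); print(o["tool_pos"],Rn.from_rotvec(o["tool_rot"]).as_matrix())
for n in("wrist","top","scene"):
    c=cal(n); p,d=optics.grab_frame(n); np.savez(f"{n}1.npz",p=p,d=d,K=c[0],R=c[1],t=c[2]); cv2.imwrite(f"pics/{n}_{sys.argv[1]}.png",p[:,:,::-1])
E
python3 m.py a
```

```text
[ 0.4757 -0.0318  0.291 ] [[ 0.8207 -0.      0.5713]
 [-0.0002 -1.      0.0002]
 [ 0.5713 -0.0003 -0.8207]]
```

View pics/wrist_a.png

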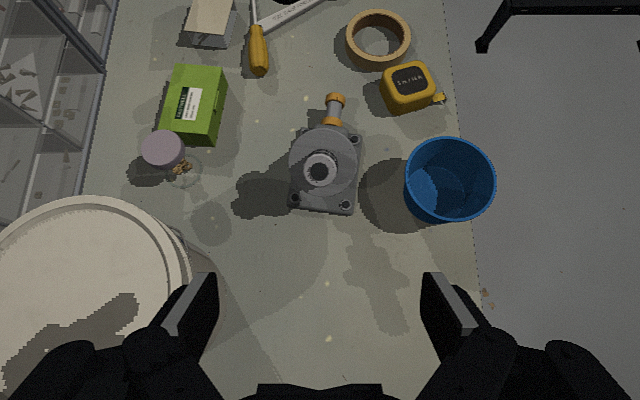

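The wrist view shows the collar disc at about (325,160) with the filter on it (knob ~(320,172)), foot plate below, blue wash tub at (450,180), jar at (163,150).

```bash
cat > fit.py <<'E'
from h import *
np.set_printoptions(precision=4,suppress=True)
def load(n,k=1):
    z=np.load(f"{n}{k}.npz"); return z["p"],z["d"],cloud(z["d"],n,(z["K"],z["R"],z["t"]))
def collar(W,c0,psi):
    # iterate: plane fit + outer-circle fit of collar face
    c=np.array(c0,float); n=np.array([-np.sin(.611)*np.cos(psi),-np.sin(.611)*np.sin(psi),np.cos(.611)])
    Q=W.reshape(-1,3); Q=Q[~np.isnan(Q[:,0])]
    for i in range(8):
        r=Q-c; h=r@n; rad=np.linalg.norm(r-h[:,None]*n,axis=1)
        s=Q[(abs(h)<(.008 if i<3 else .003))&(rad>.021)&(rad<.042)]
        g=s.mean(0); nn=np.linalg.svd(s-g)[2][2]; nn*=np.sign(nn[2])
        n=nn; e1=np.cross([0,0,1],n); e1/=np.linalg.norm(e1); e2=np.cross(n,e1)
        s2=np.c_[(s-g)@e1,(s-g)@e2]
        hull=cv2.convexHull((s2*1e4).astype(np.float32))[:,0]/1e4
        # resample hull uniformly, fit circle
        a=circ(hull.astype(float)); c=g+a[0]*e1+a[1]*e2
    # filter axis: side points 6..34mm above
    return c,n,a[2],len(s),np.degrees(np.arccos(n[2])),np.degrees(np.arctan2(-n[1],-n[0]))
if __name__=="__main__":
    for n in("wrist","scene","top"):
        p,d,W=load(n); r=collar(W,[.617,-.034,.105],0); print(n,*r)
        c,nn=r[:2]; Q=W.reshape(-1,3); Q=Q[~np.isnan(Q[:,0])]; q=Q-c; h=q@nn; rad=np.linalg.norm(q-h[:,None]*nn,axis=1)
        t=Q[(h>.034)&(h<.05)&(rad<.025)]; print("  filter top pts",len(t),t.mean(0),"h",np.percentile((t-c)@nn,[10,50,90]))
    p,d,W=load("wrist"); hsv=cv2.cvtColor(p,cv2.COLOR_RGB2HSV)
    b=big((hsv[...,0]>95)&(hsv[...,0]<120)&(hsv[...,1]>120)); z=np.load("wrist1.npz"); 
    print("collar-based world")
E
python3 fit.py
```

```text
wrist [ 0.6135 -0.0367  0.1048] [-0.5654  0.0834  0.8206] 0.037539360865833565 2423 34.85588366721681 -8.389161152738009
  filter top pts 914 [ 0.592  -0.0337  0.1369] h [0.037  0.0384 0.0413]
scene [ 0.6133 -0.0367  0.1045] [-0.5649  0.08    0.8213] 0.037415643225592016 397 34.78883718922659 -8.057106031230118
  filter top pts 158 [ 0.5917 -0.0352  0.1365] h [0.0364 0.0381 0.0415]
top [ 0.6154 -0.035   0.1051] [-0.5644  0.0839  0.8212] 0.03744711595686895 437 34.793580307912606 -8.455044291774957
  filter top pts 171 [ 0.5946 -0.032   0.1377] h [0.0363 0.0386 0.0414]
collar-based world
```

Three views agree: mouth (0.6138, −0.0365, 0.105), axis (−0.5655, 0.083, 0.8206), radius 37.5 mm, tilt 34.8°. Now line up 10 cm out on the axis with a half-open jaw.

Request:
jog_arm(
  rows=[
    {"tx": 1, "ty": 0, "tz": -1.3, "rx": 0, "ry": 0, "rz": -2, "jaw": 0.54},
    {"tx": 1, "ty": 0, "tz": -1.3, "rx": 0, "ry": 0, "rz": -2, "jaw": 0.54},
    {"tx": 1, "ty": 0, "tz": -1.3, "rx": 0, "ry": 0, "rz": -2, "jaw": 0.54},
    {"tx": 1, "ty": 0.1, "tz": -1.3, "rx": 0, "ry": 0, "rz": -2.3, "jaw": 0.54},
    {"tx": 1, "ty": 0.1, "tz": -1.3, "rx": 0, "ry": 0, "rz": 0, "jaw": 0.54},
    {"tx": 1, "ty": 0.1, "tz": -1.3, "rx": 0, "ry": 0, "rz": 0, "jaw": 0.54},
    {"tx": 1, "ty": 0, "tz": -1.3, "rx": 0, "ry": 0, "rz": 0, "jaw": 0.54},
    {"tx": 1.2, "ty": 0, "tz": -1.3, "rx": 0, "ry": 0, "rz": 0, "jaw": 0.54},
    {"tx": 0, "ty": 0, "tz": 0, "rx": 0, "ry": 0, "rz": 0, "jaw": 0.54},
    {"tx": 0, "ty": 0, "tz": 0, "rx": 0, "ry": 0, "rz": 0, "jaw": 0.54},
  ],
)

```text
time: 6.9
tool_pos: [0.5564, -0.0287, 0.1872]
tool_rot: [2.948, -0.214, 0.927]
wrist_force: [-0.2, 0.0, 0.2]
width: 0.0461
grasp_force: 0.0
```

```bash
cat > st.py <<'E'
from h import *
np.set_printoptions(precision=4,suppress=True)
C=np.array([.6138,-.0365,.105]); n=np.array([-.5655,.083,.8206]); n/=np.linalg.norm(n)
e1=np.cross([0,0,1],n); e1/=np.linalg.norm(e1); e2=np.cross(n,e1)
o=readout.get_obs(); M=Rn.from_rotvec(o["tool_rot"]).as_matrix(); r=o["tool_pos"]-C
print("t",o["time"],"s",r@n,"lat level",r@e1,"lat slope",r@e2,"tilt",np.degrees(np.arccos(-M[:,2]@n)),"F.n",o["wrist_force"]@n,"F",o["wrist_force"],"width",o["width"],"e1",e1,"e2",e2)
E
python3 st.py; python3 m.py b; python3 fit.py
```

```text
t 6.9 s 0.10055502124366439 lat level 0.0005763044337787453 lat slope -0.0005899354527752407 tilt 0.0648183448497956 F.n 0.26307297750633385 F [-0.159   0.0492  0.206 ] width 0.046054990662462186 e1 [-0.1452 -0.9894  0.    ] e2 [ 0.8119 -0.1192  0.5715]
[ 0.5564 -0.0287  0.1872] [[ 0.8114 -0.1443  0.5664]
 [-0.1182 -0.9895 -0.0827]
 [ 0.5724  0.0001 -0.82  ]]
wrist [ 0.6136 -0.0366  0.1048] [-0.5661  0.0837  0.8201] 0.03759074649521054 4613 34.909668426822876 -8.409760210388955
  filter top pts 2127 [ 0.5926 -0.0334  0.1373] h [0.0371 0.0383 0.0414]
scene [ 0.6131 -0.0368  0.1045] [-0.5669  0.0761  0.8203] 0.03743228443578739 390 34.89013851376566 -7.649925237467471
  filter top pts 158 [ 0.5914 -0.0354  0.1365] h [0.0359 0.0386 0.041 ]
top [ 0.6154 -0.035   0.1051] [-0.5654  0.0833  0.8206] 0.03760473068105262 441 34.85700524412438 -8.380780180636977
  filter top pts 171 [ 0.5945 -0.0321  0.1375] h [0.036  0.0384 0.0413]
collar-based world
```

View pics/wrist_b.png

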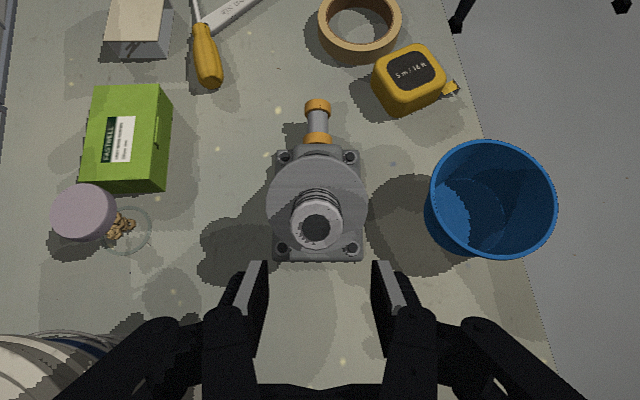

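Wrist view: fingers (~cols 255 and 385) straddle the filter (318,225) symmetrically. Advance along the axis.

Request:
jog_arm(
  rows=[
    {"tx": 0.57, "ty": -0.08, "tz": -0.82, "rx": 0, "ry": 0, "rz": 0, "jaw": 0.54},
    {"tx": 0.57, "ty": -0.08, "tz": -0.82, "rx": 0, "ry": 0, "rz": 0, "jaw": 0.54},
    {"tx": 0.57, "ty": -0.08, "tz": -0.82, "rx": 0, "ry": 0, "rz": 0, "jaw": 0.54},
    {"tx": 0.57, "ty": -0.08, "tz": -0.82, "rx": 0, "ry": 0, "rz": 0, "jaw": 0.54},
    {"tx": 0.57, "ty": -0.08, "tz": -0.82, "rx": 0, "ry": 0, "rz": 0, "jaw": 0.54},
    {"tx": 0.57, "ty": -0.08, "tz": -0.82, "rx": 0, "ry": 0, "rz": 0, "jaw": 0.54},
    {"tx": 0.57, "ty": -0.08, "tz": -0.82, "rx": 0, "ry": 0, "rz": 0, "jaw": 0.54},
    {"tx": 0.57, "ty": -0.08, "tz": -0.82, "rx": 0, "ry": 0, "rz": 0, "jaw": 0.54},
    {"tx": 0, "ty": 0, "tz": 0, "rx": 0, "ry": 0, "rz": 0, "jaw": 0.54},
  ],
)

```text
time: 7.95
tool_pos: [0.6021, -0.0351, 0.12]
tool_rot: [2.949, -0.214, 0.926]
wrist_force: [0.1, 0.5, 0.6]
width: 0.0462
grasp_force: 0.0
```

```bash
python3 st.py
```

```text
t 7.95 s 0.01901358113065376 lat level 0.00033880202269980777 lat slope -0.0010484605752737759 tilt 0.03332087130106039 F.n 0.5241086832779586 F [0.0774 0.4638 0.6451] width 0.046222642416740005 e1 [-0.1452 -0.9894  0.    ] e2 [ 0.8119 -0.1192  0.5715]
```

Go 18 mm further in, slowly.

Request:
jog_arm(
  rows=[
    {"tx": 0.28, "ty": -0.04, "tz": -0.41, "rx": 0, "ry": 0, "rz": 0, "jaw": 0.54},
    {"tx": 0.28, "ty": -0.04, "tz": -0.41, "rx": 0, "ry": 0, "rz": 0, "jaw": 0.54},
    {"tx": 0.28, "ty": -0.04, "tz": -0.41, "rx": 0, "ry": 0, "rz": 0, "jaw": 0.54},
    {"tx": 0.17, "ty": -0.025, "tz": -0.245, "rx": 0, "ry": 0, "rz": 0, "jaw": 0.54},
    {"tx": 0, "ty": 0, "tz": 0, "rx": 0, "ry": 0, "rz": 0, "jaw": 0.54},
  ],
)

```text
time: 8.45
tool_pos: [0.6122, -0.0366, 0.1065]
tool_rot: [2.948, -0.214, 0.928]
wrist_force: [0.0, 0.2, 0.6]
width: 0.0461
grasp_force: 0.0
```

```bash
python3 st.py
```

```text
t 8.45 s 0.0020937141116437815 lat level 0.0002846870346702089 lat slope -0.00046203034284811827 tilt 0.11040219302883587 F.n 0.49100396580202427 F [0.0376 0.2158 0.6024] width 0.04613982333848421 e1 [-0.1452 -0.9894  0.    ] e2 [ 0.8119 -0.1192  0.5715]
```

Request:
jog_arm(
  rows=[
    {"tx": 0.17, "ty": -0.025, "tz": -0.245, "rx": 0, "ry": 0, "rz": 0, "jaw": 0.54},
    {"tx": 0.11, "ty": -0.015, "tz": -0.165, "rx": 0, "ry": 0, "rz": 0, "jaw": 0.54},
    {"tx": 0.11, "ty": -0.015, "tz": -0.165, "rx": 0, "ry": 0, "rz": 0, "jaw": 0.54},
    {"tx": 0, "ty": 0, "tz": 0, "rx": 0, "ry": 0, "rz": 0, "jaw": 0.54},
  ],
)

```text
time: 8.85
tool_pos: [0.6162, -0.0371, 0.1014]
tool_rot: [2.948, -0.214, 0.93]
wrist_force: [-5.0, 1.4, 4.7]
width: 0.046
grasp_force: 3.5
```

```bash
python3 st.py
```

```text
t 8.85 s -0.004398240113950807 lat level 0.00025062355617328977 lat slope -2.4655833670232403e-05 tilt 0.15674213750356608 F.n 6.779327904173975 F [-5.0258  1.3536  4.6613] width 0.04604514354714023 e1 [-0.1452 -0.9894  0.    ] e2 [ 0.8119 -0.1192  0.5715]
```

Contact at 6.8 N. Press about 8 mm more.

Request:
jog_arm(
  rows=[
    {"tx": 0.11, "ty": -0.015, "tz": -0.165, "rx": 0, "ry": 0, "rz": 0, "jaw": 0.54},
    {"tx": 0.11, "ty": -0.015, "tz": -0.165, "rx": 0, "ry": 0, "rz": 0, "jaw": 0.54},
    {"tx": 0.11, "ty": -0.015, "tz": -0.165, "rx": 0, "ry": 0, "rz": 0, "jaw": 0.54},
    {"tx": 0.08, "ty": -0.01, "tz": -0.12, "rx": 0, "ry": 0, "rz": 0, "jaw": 0.54},
    {"tx": 0, "ty": 0, "tz": 0, "rx": 0, "ry": 0, "rz": 0, "jaw": 0.54},
    {"tx": 0, "ty": 0, "tz": 0, "rx": 0, "ry": 0, "rz": 0, "jaw": 0.54},
  ],
)

```text
time: 9.45
tool_pos: [0.6202, -0.0376, 0.0959]
tool_rot: [2.948, -0.214, 0.93]
wrist_force: [-17.0, 0.9, 13.6]
width: 0.0463
grasp_force: 10.7
```

```bash
python3 st.py
```

```text
t 9.45 s -0.011168822325346198 lat level 0.00016644846293014845 lat slope 9.068650123724136e-05 tilt 0.1574662040487643 F.n 20.840415843707973 F [-17.0217   0.9348  13.5727] width 0.046258896811252496 e1 [-0.1452 -0.9894  0.    ] e2 [ 0.8119 -0.1192  0.5715]
```

Force is above the 13 N stop value, so back off 2 mm and check whether the filter popped.

Request:
jog_arm(
  rows=[
    {"tx": -0.11, "ty": 0.015, "tz": 0.165, "rx": 0, "ry": 0, "rz": 0, "jaw": 0.54},
    {"tx": 0, "ty": 0, "tz": 0, "rx": 0, "ry": 0, "rz": 0, "jaw": 0.54},
  ],
)

```text
time: 9.65
tool_pos: [0.6191, -0.0375, 0.0973]
tool_rot: [2.947, -0.214, 0.93]
wrist_force: [-6.7, 0.3, 5.0]
width: 0.0464
grasp_force: 4.5
```

```bash
python3 st.py; python3 m.py c
cat > ft.py <<'E'
from fit import *
C=np.array([.6138,-.0365,.105]); n=np.array([-.5655,.083,.8206]); n/=np.linalg.norm(n)
e1=np.cross([0,0,1],n); e1/=np.linalg.norm(e1); e2=np.cross(n,e1)
for m in("wrist","scene","top"):
    p,d,W=load(m); Q=W.reshape(-1,3); Q=Q[~np.isnan(Q[:,0])]-C; h=Q@n; rad=np.linalg.norm(Q-h[:,None]*n,axis=1)
    print(m,"hist h for rad<16:",np.histogram(h[rad<.016],np.arange(-.02,.075,.005))[0], "top>35:",Q[(rad<.025)&(h>.033)&(h<.06)].mean(0)@np.c_[e1,e2,n])
E
python3 ft.py
```

```text
t 9.65 s -0.009396197973947914 lat level 0.00022851466789323754 lat slope 2.56509545913464e-05 tilt 0.17029636046257926 F.n 7.908038039896114 F [-6.7086  0.2972  4.9841] width 0.046427453826250936 e1 [-0.1452 -0.9894  0.    ] e2 [ 0.8119 -0.1192  0.5715]
[ 0.6191 -0.0375  0.0973] [[ 0.8103 -0.1445  0.5679]
 [-0.1183 -0.9895 -0.0829]
 [ 0.5739 -0.     -0.8189]]
wrist hist h for rad<16: [ 184  158  873  529  386    4    0  224  659  783 1027  879 1234 1352
 2066    0  512  884] top>35: [-0.0006  0.0044  0.0456]
scene hist h for rad<16: [ 5  7 17  4  4  0  0  1  7  5  1  0  0  1  3  0  0  0] top>35: [-0.0027  0.0057  0.0519]
top hist h for rad<16: [11 14 24 27 14  1  0  7 21 19 24 20 23 21 16  0  8 15] top>35: [-0.0011  0.0061  0.0433]
```

View pics/wrist_c.png

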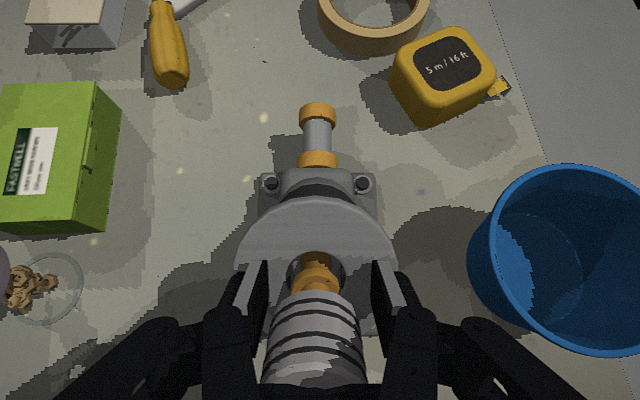

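The filter has popped: the brass nipple shows at (318,275) above the collar, with the aluminium body between the fingers. Let the collar spring forward by retreating 24 mm, then check.

Request:
jog_arm(
  rows=[
    {"tx": -0.28, "ty": 0.04, "tz": 0.41, "rx": 0, "ry": 0, "rz": 0, "jaw": 0.54},
    {"tx": -0.28, "ty": 0.04, "tz": 0.41, "rx": 0, "ry": 0, "rz": 0, "jaw": 0.54},
    {"tx": -0.28, "ty": 0.04, "tz": 0.41, "rx": 0, "ry": 0, "rz": 0, "jaw": 0.54},
    {"tx": -0.28, "ty": 0.04, "tz": 0.41, "rx": 0, "ry": 0, "rz": 0, "jaw": 0.54},
    {"tx": -0.23, "ty": 0.03, "tz": 0.33, "rx": 0, "ry": 0, "rz": 0, "jaw": 0.54},
    {"tx": 0, "ty": 0, "tz": 0, "rx": 0, "ry": 0, "rz": 0, "jaw": 0.54},
  ],
)

```text
time: 10.4
tool_pos: [0.6056, -0.0356, 0.1171]
tool_rot: [2.947, -0.214, 0.931]
wrist_force: [0.2, -0.8, 0.6]
width: 0.0458
grasp_force: 0.0
```

```bash
python3 st.py; python3 m.py d; python3 fit.py; python3 ft.py
```

```text
t 10.4 s 0.014636964009911404 lat level 0.0002601585244348945 lat slope 8.311998544352928e-05 tilt 0.1938971688660828 F.n 0.24903319269411597 F [ 0.2447 -0.7711  0.5501] width 0.04576413946770527 e1 [-0.1452 -0.9894  0.    ] e2 [ 0.8119 -0.1192  0.5715]
[ 0.6056 -0.0356  0.1171] [[ 0.8101 -0.1444  0.5683]
 [-0.1183 -0.9895 -0.0828]
 [ 0.5743 -0.0001 -0.8187]]
wrist [ 0.6137 -0.0364  0.1049] [-0.5642  0.0826  0.8215] 0.03769365524588847 7716 34.7624508331908 -8.332861945751509
  filter top pts 3072 [ 0.5906 -0.0306  0.1398] h [0.0355 0.0423 0.0486]
scene [ 0.6135 -0.0373  0.1047] [-0.5617  0.0682  0.8245] 0.037139787308423204 377 34.46123475063172 -6.920158967336248
  filter top pts 13 [ 0.5971 -0.0181  0.1412] h [0.0357 0.0396 0.0464]
top [ 0.6154 -0.0348  0.105 ] [-0.564   0.0854  0.8213] 0.037515741170828884 377 34.780434137887184 -8.610038564677634
  filter top pts 86 [ 0.592  -0.0302  0.1391] h [0.0352 0.0413 0.0477]
collar-based world
wrist hist h for rad<16: [ 135  186  588  519  294  643  179    1    0  279  591  616  796  710
  881 1321 2094    0] top>35: [-0.0025 -0.002   0.0491]
scene hist h for rad<16: [ 4  6 11 15 12  1  0  0  0  2  4  1  0  0  1  1  3  0] top>35: [-0.019   0.0051  0.0445]
top hist h for rad<16: [ 5 19 21 32 13 31  7  3  0 16 26 19 24 24 23 31 25  0] top>35: [-0.0008 -0.0003  0.0463]
```

Collar is back at rest and the filter is up, riding about 25 to 61 mm out. Grip it here.

Request:
jog_arm(
  rows=[
    {"tx": 0, "ty": 0, "tz": 0, "rx": 0, "ry": 0, "rz": 0, "jaw": 0.2},
    {"tx": 0, "ty": 0, "tz": 0, "rx": 0, "ry": 0, "rz": 0, "jaw": 0.2},
    {"tx": 0, "ty": 0, "tz": 0, "rx": 0, "ry": 0, "rz": 0, "jaw": 0.2},
    {"tx": 0, "ty": 0, "tz": 0, "rx": 0, "ry": 0, "rz": 0, "jaw": 0.2},
    {"tx": 0, "ty": 0, "tz": 0, "rx": 0, "ry": 0, "rz": 0, "jaw": 0.2},
    {"tx": 0, "ty": 0, "tz": 0, "rx": 0, "ry": 0, "rz": 0, "jaw": 0.2},
  ],
)

```text
time: 11.15
tool_pos: [0.6056, -0.0356, 0.1163]
tool_rot: [2.948, -0.214, 0.929]
wrist_force: [-2.5, -0.3, 0.9]
width: 0.0314
grasp_force: 58.8
```

```bash
python3 st.py
```

```text
t 11.15 s 0.014036417810923105 lat level 0.0002585356870652576 lat slope -0.0003114534808131659 tilt 0.13887389373720246 F.n 2.156713914823654 F [-2.4839 -0.2814  0.945 ] width 0.03139627232048876 e1 [-0.1452 -0.9894  0.    ] e2 [ 0.8119 -0.1192  0.5715]
```

Request:
jog_arm(
  rows=[
    {"tx": -0.28, "ty": 0.04, "tz": 0.41, "rx": 0, "ry": 0, "rz": 0, "jaw": 0.2},
    {"tx": -0.28, "ty": 0.04, "tz": 0.41, "rx": 0, "ry": 0, "rz": 0, "jaw": 0.2},
    {"tx": -0.57, "ty": 0.08, "tz": 0.82, "rx": 0, "ry": 0, "rz": 0, "jaw": 0.2},
    {"tx": -0.57, "ty": 0.08, "tz": 0.82, "rx": 0, "ry": 0, "rz": 0, "jaw": 0.2},
    {"tx": -0.57, "ty": 0.08, "tz": 0.82, "rx": 0, "ry": 0, "rz": 0, "jaw": 0.2},
    {"tx": -0.57, "ty": 0.08, "tz": 0.82, "rx": 0, "ry": 0, "rz": 0, "jaw": 0.2},
    {"tx": -0.57, "ty": 0.08, "tz": 0.82, "rx": 0, "ry": 0, "rz": 0, "jaw": 0.2},
    {"tx": -0.57, "ty": 0.08, "tz": 0.82, "rx": 0, "ry": 0, "rz": 0, "jaw": 0.2},
    {"tx": -0.57, "ty": 0.08, "tz": 0.82, "rx": 0, "ry": 0, "rz": 0, "jaw": 0.2},
    {"tx": 0, "ty": 0, "tz": 0, "rx": 0, "ry": 0, "rz": 0, "jaw": 0.2},
  ],
)

```text
time: 12.15
tool_pos: [0.56, -0.0291, 0.1838]
tool_rot: [2.947, -0.214, 0.933]
wrist_force: [0.1, 0.3, -1.1]
width: 0.031
grasp_force: 59.2
```

```bash
python3 st.py;python3 m.py e
```

```text
t 12.15 s 0.09569269595305352 lat level 0.0005251951883653372 lat slope 0.00044726947231844144 tilt 0.2678519971471411 F.n -0.9359548997406323 F [ 0.1156  0.2831 -1.0896] width 0.03102413829100475 e1 [-0.1452 -0.9894  0.    ] e2 [ 0.8119 -0.1192  0.5715]
[ 0.56   -0.0291  0.1838] [[ 0.8093 -0.1444  0.5693]
 [-0.1182 -0.9895 -0.0829]
 [ 0.5753 -0.0002 -0.8179]]
```

View pics/wrist_e.png

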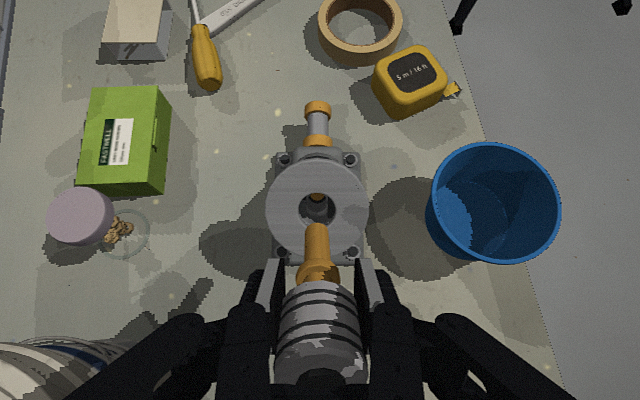

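The filter is out: the brass nipple (316,245) hangs free between the fingers in front of the empty mouth (318,207), and the collar is forward. Verify the wash tub's position and the nipple tip.

Run:
```python
from fit import *
o=readout.get_obs(); M=Rn.from_rotvec(o["tool_rot"]).as_matrix(); T=o["tool_pos"]
for m in("wrist","top"):
    p,d,W=load(m); hsv=cv2.cvtColor(p,cv2.COLOR_RGB2HSV)
    b=(hsv[...,0]>95)&(hsv[...,0]<120)&(hsv[...,1]>120)&(abs(W[...,0]-.615)<.08)&(abs(W[...,1]+.187)<.08)
    q=W[b&(W[...,2]>.062)&(W[...,2]<.07)]; print(m,len(q),circ(q[:,:2]))
p,d,W=load("wrist"); hsv=cv2.cvtColor(p,cv2.COLOR_RGB2HSV)
L=(W-T)@M
br=(hsv[...,0]>8)&(hsv[...,0]<25)&(hsv[...,1]>110)&(abs(L[...,1])<.02)&(abs(L[...,0])<.03)&(L[...,2]<.08)&(L[...,2]>-.04)
q=L[br]; print("brass in tool",len(q),q.min(0),q.max(0))
for a in np.arange(-.03,.08,.01):
    s=q[(q[:,2]>a)&(q[:,2]<a+.01)]
    if len(s)>5: print(round(a,3),len(s),s.mean(0))
```

```text
wrist 2225 (np.float64(0.6132916806278538), np.float64(-0.1882362456085561), np.float64(0.05193893701789615))
top 203 (np.float64(0.6147532399334495), np.float64(-0.18695917931859105), np.float64(0.05160781616482278))
brass in tool 1727 [-0.0077 -0.0159 -0.0399] [0.0125 0.0187 0.0474]
-0.03 10 [ 0.0044  0.0046 -0.0265]
-0.02 7 [ 0.0047  0.0126 -0.0169]
-0.01 68 [ 0.0002  0.0013 -0.0015]
0.0 797 [0.0009 0.0005 0.0041]
0.01 159 [0.0026 0.0002 0.0172]
0.02 275 [0.0037 0.0001 0.0249]
0.03 243 [ 0.0056 -0.0001  0.0349]
0.04 146 [ 0.0072 -0.0006  0.0434]
```

Request:
jog_arm(
  rows=[
    {"tx": 0, "ty": 0, "tz": 1, "rx": 0, "ry": 0, "rz": 0, "jaw": 0.2},
    {"tx": 0.5, "ty": -1.4, "tz": 1, "rx": 0, "ry": 0, "rz": 0, "jaw": 0.2},
    {"tx": 0.5, "ty": -2, "tz": 0, "rx": 0, "ry": 0, "rz": 0, "jaw": 0.2},
    {"tx": 0.5, "ty": -2, "tz": 0, "rx": 0, "ry": 0, "rz": 0, "jaw": 0.2},
    {"tx": 0.5, "ty": -2, "tz": 0, "rx": 0, "ry": 0, "rz": 0, "jaw": 0.2},
    {"tx": 1, "ty": -2, "tz": 0, "rx": 0, "ry": 0, "rz": 0, "jaw": 0.2},
    {"tx": 1, "ty": -2, "tz": 0, "rx": 0, "ry": 0, "rz": 0, "jaw": 0.2},
    {"tx": 0.5, "ty": -2, "tz": 0, "rx": 0, "ry": 0, "rz": 0, "jaw": 0.2},
    {"tx": 0.5, "ty": -2, "tz": 0, "rx": 0, "ry": 0, "rz": 0, "jaw": 0.2},
    {"tx": 0, "ty": 0, "tz": 0, "rx": 0, "ry": 0, "rz": 0, "jaw": 0.2},
  ],
)

```text
time: 13.3
tool_pos: [0.6105, -0.1852, 0.2019]
tool_rot: [2.947, -0.216, 0.928]
wrist_force: [0.4, -0.1, -1.3]
width: 0.0317
grasp_force: 59.3
```

Request:
jog_arm(
  rows=[
    {"tx": -0.4, "ty": 0.2, "tz": -1.5, "rx": 0, "ry": 0, "rz": 0, "jaw": 0.2},
    {"tx": 0, "ty": 0, "tz": -2, "rx": 0, "ry": 0, "rz": 0, "jaw": 0.2},
    {"tx": 0, "ty": 0, "tz": -2, "rx": 0, "ry": 0, "rz": 0, "jaw": 0.2},
    {"tx": 0, "ty": 0, "tz": -2, "rx": 0, "ry": 0, "rz": 0, "jaw": 0.2},
    {"tx": 0, "ty": 0, "tz": -2, "rx": 0, "ry": 0, "rz": 0, "jaw": 0.2},
    {"tx": 0, "ty": 0, "tz": -2, "rx": 0, "ry": 0, "rz": 0, "jaw": 0.2},
    {"tx": 0, "ty": 0, "tz": -1, "rx": 0, "ry": 0, "rz": 0, "jaw": 0.2},
    {"tx": 0, "ty": 0, "tz": -1, "rx": 0, "ry": 0, "rz": 0, "jaw": 0.2},
    {"tx": 0, "ty": 0, "tz": -0.7, "rx": 0, "ry": 0, "rz": 0, "jaw": 0.2},
    {"tx": 0, "ty": 0, "tz": 0, "rx": 0, "ry": 0, "rz": 0, "jaw": 0.2},
  ],
)

```text
time: 14.3
tool_pos: [0.606, -0.181, 0.0595]
tool_rot: [2.948, -0.214, 0.929]
wrist_force: [1.3, -0.8, -0.5]
width: 0.0315
grasp_force: 59.4
```

```bash
python3 m.py f
```

```text
[ 0.606  -0.181   0.0595] [[ 0.8107 -0.1443  0.5674]
 [-0.1183 -0.9895 -0.0826]
 [ 0.5734 -0.0001 -0.8193]]
```

View pics/wrist_f.png

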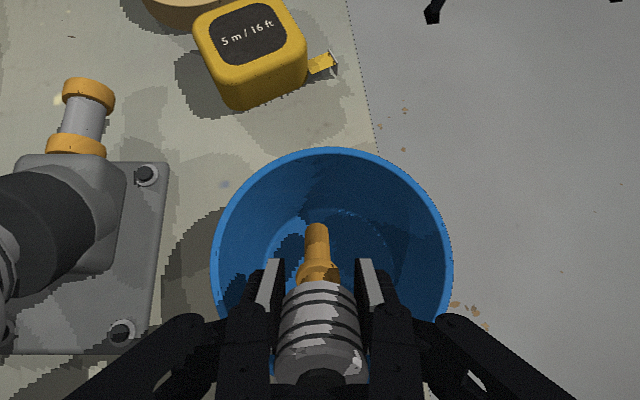

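The view shows the filter inside the tub: nipple tip (316,230) over the tub's floor, fingers within the rim. Release with a partial opening.

Request:
jog_arm(
  rows=[
    {"tx": 0, "ty": -0.3, "tz": -0.4, "rx": 0, "ry": 0, "rz": 0, "jaw": 0.2},
    {"tx": 0, "ty": 0, "tz": 0, "rx": 0, "ry": 0, "rz": 0, "jaw": 0.45},
    {"tx": 0, "ty": 0, "tz": 0, "rx": 0, "ry": 0, "rz": 0, "jaw": 0.52},
    {"tx": 0, "ty": 0, "tz": 0, "rx": 0, "ry": 0, "rz": 0, "jaw": 0.52},
    {"tx": 0, "ty": 0, "tz": 0, "rx": 0, "ry": 0, "rz": 0, "jaw": 0.52},
    {"tx": 0, "ty": 0, "tz": 0, "rx": 0, "ry": 0, "rz": 0, "jaw": 0.52},
  ],
)

```text
time: 15.05
tool_pos: [0.6061, -0.1842, 0.0561]
tool_rot: [2.948, -0.214, 0.93]
wrist_force: [-0.1, 0.9, 0.2]
width: 0.0441
grasp_force: 0.0
```

Request:
jog_arm(
  rows=[
    {"tx": -0.57, "ty": 0.08, "tz": 0.82, "rx": 0, "ry": 0, "rz": 0, "jaw": 0.52},
    {"tx": -0.57, "ty": 0.08, "tz": 0.82, "rx": 0, "ry": 0, "rz": 0, "jaw": 0.52},
    {"tx": -0.57, "ty": 0.08, "tz": 0.82, "rx": 0, "ry": 0, "rz": 0, "jaw": 0.52},
    {"tx": -0.57, "ty": 0.08, "tz": 0.82, "rx": 0, "ry": 0, "rz": 0, "jaw": 0.52},
    {"tx": -1.1, "ty": 0.16, "tz": 1.6, "rx": 0, "ry": 0, "rz": 0, "jaw": 0.52},
    {"tx": -1.1, "ty": 0.16, "tz": 1.6, "rx": 0, "ry": 0, "rz": 0, "jaw": 0.52},
    {"tx": -1.1, "ty": 0.16, "tz": 1.6, "rx": 0, "ry": 0, "rz": 0, "jaw": 0.52},
    {"tx": -1.1, "ty": 0.16, "tz": 1.6, "rx": 0, "ry": 0, "rz": 0, "jaw": 0.52},
    {"tx": -1.1, "ty": 0.16, "tz": 1.6, "rx": 0, "ry": 0, "rz": 0, "jaw": 0.52},
    {"tx": 0, "ty": 0, "tz": 0, "rx": 0, "ry": 0, "rz": 0, "jaw": 0.52},
  ],
)

```text
time: 16.05
tool_pos: [0.528, -0.1732, 0.1722]
tool_rot: [2.944, -0.214, 0.935]
wrist_force: [0.5, 0.3, -0.5]
width: 0.0443
grasp_force: 0.0
```

```bash
python3 m.py g; python3 -c "
import cv2,numpy as np
a=cv2.imread('pics/wrist_g.png');b=cv2.imread('pics/scene_g.png')[130:330,180:440]
cv2.imwrite('pics/g.png',np.hstack([cv2.resize(a,(400,250)),cv2.copyMakeBorder(cv2.resize(b,(325,250)),0,0,0,0,0)]))
from h import *
p,d=optics.grab_frame('top');W=cloud(d,'top');print(lid())
v,u=np.indices(d.shape);
for n,a,c in(('jar',252,200),('tape',387,152)):
    m=big((abs(u-a)<20)&(abs(v-c)<22)&(W[...,2]>(.06 if n=='jar' else .025)));print(n,np.nanmedian(W[m],0))
m=(abs(W[...,0]-.614)<.07)&(abs(W[...,1]+.187)<.065)&(W[...,2]>.062);print('wash',circ(W[m&(W[...,2]<.07)][:,:2]),np.nanmax(W[m],0))
"; python3 fit.py | grep -v filter
```

```text
[ 0.528  -0.1732  0.1722] [[ 0.8082 -0.1448  0.5709]
 [-0.1175 -0.9895 -0.0847]
 [ 0.5771  0.0013 -0.8166]]
(np.float64(0.16864068937355775), array([0.4708, 0.1638, 0.0857]), array([[0.389, 0.081, 0.165],
       [0.552, 0.244, 0.174]]))
jar [0.64943332 0.15610349 0.07300322]
tape [ 0.76933371 -0.15720307  0.03592146]
wash (np.float64(0.6159721912061532), np.float64(-0.18800522059905286), np.float64(0.05016843916857233)) [ 0.66864928 -0.13312884  0.0932722 ]
wrist [ 0.6134 -0.0368  0.1046] [-0.5669  0.0805  0.8198] 0.03786790614513435 6272 34.9329896845416 -8.08073665095884fit.py:24: RuntimeWarning: Mean of empty slice.
  t=Q[(h>.034)&(h<.05)&(rad<.025)]; print("  filter top pts",len(t),t.mean(0),"h",np.percentile((t-c)@nn,[10,50,90]))
  ret = um.true_divide(
Traceback (most recent call last):
  File "fit.py", line 24, in <module>
    t=Q[(h>.034)&(h<.05)&(rad<.025)]; print("  filter top pts",len(t),t.mean(0),"h",np.percentile((t-c)@nn,[10,50,90]))
                                                                                    ~~~~~~~~~~~~~^^^^^^^^^^^^^^^^^^^^^
IndexError: index -1 is out of bounds for axis 0 with size 0
```

View pics/g.png

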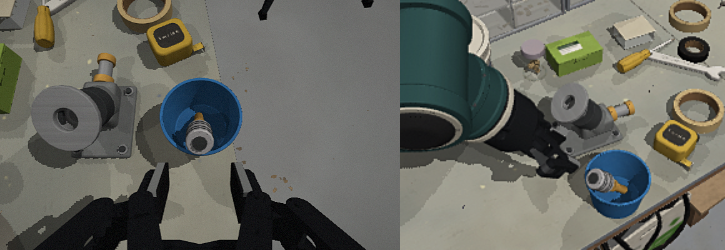

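The picture shows the filter leaning in the blue tub (top at left (198,135)), nipple tip on the far side of the floor; the coupling is empty with its collar forward. A quick check of how deep it sits.

Run:
```python
from fit import *
for k in(0,1):
    c=cal("wrist"); p,d=optics.grab_frame("wrist"); W=cloud(d,"wrist",c); hsv=cv2.cvtColor(p,cv2.COLOR_RGB2HSV)
    near=(np.hypot(W[...,0]-.615,W[...,1]+.188)<.06)&(W[...,2]>.008)
    g=near&(hsv[...,1]<60); b=near&(hsv[...,0]>8)&(hsv[...,0]<25)&(hsv[...,1]>100)
    for n,m in(("alu",g),("brass",b)):
        q=W[big(m)]; print(n,len(q),q.mean(0),q.min(0),q.max(0))
```

```text
alu 2102 [ 0.5782 -0.182   0.0824] [ 0.5595 -0.1997  0.0428] [ 0.6121 -0.1648  0.0928]
brass 152 [ 0.6252 -0.1878  0.0269] [ 0.6118 -0.1951  0.0094] [ 0.6367 -0.1806  0.0502]
alu 2107 [ 0.5782 -0.1819  0.0824] [ 0.5596 -0.1999  0.0439] [ 0.6117 -0.1648  0.093 ]
brass 151 [ 0.6251 -0.1878  0.027 ] [ 0.6115 -0.1951  0.0099] [ 0.6375 -0.1805  0.049 ]
```

```bash
python3 -c "
from bench import order
print(order.job_done())"
```

```text
the job is handed in; nothing more can be done
None
```

The job is handed in: the tub stands upright about 10 cm clear of the coupling, the collar is back forward, the filter rests leaning in the wash tub (its top about 27 mm above the rim), and the jar and tape are untouched; the collar press briefly peaked near 21 N, over the 13 N stop value, before I backed off.

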